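Clear the framing jig and hold its sprung clamp arm

ROBOT

A 6-joint arm with a two-finger parallel gripper is mounted at the origin on the work surface. World frame = base frame: x ahead of the robot, y to its left, z up, the work surface at z = 0. Lengths are in m, angles in rad, forces in N, time in s.
With the tool pointing down it reaches from about 0.3 to 0.875 m from the base axis. Payload 6.4 kg.
Tool frame: the origin (TCP) lies at the very end of the fingers, on their centre line; the grasp point (between the pads) lies 19 mm behind it; z points along the fingers, y is the direction in which the jaws open and shut (so a half turn about z gives the same grasp; the last joint's range is limited). The gripper opens to 85 mm and grips with 20 to 120 N. Pads are 22 mm wide; open, the fingers measure 114 mm over their backs; the gripper's body (76 mm by 85 mm) begins 54 mm behind the grasp point. The pads swing forward as they close: fully open they stand 13 mm farther back than shut.
Start: joints at [1.103, 0.181, 1.607, -0, 1.354, -0.206], TCP at [0.149, 0.555, 0.231] pointing down, gripper open.
Joint ranges: [-2.99, 2.99], [-0.89, 2.07], [0.3, 2.58], [-1.14, 4.28], [0, 2.63], [-3.12, 3.12]. Speed limits (rad/s): [2.57, 2.57, 3.01, 3.14, 3.14, 3.14].

INTERFACE

Orientations are given as a 3x3 rotation matrix whose columns are the frame's x, y, z axes.
In Python, from workcell import arm gives the robot as it stands. The module is installed in compiled form; this text tells all that it offers. Calls block until the motion is done:
- arm.move_to(position, orientation): joint-space move of the TCP to a pose.
- arm.line_to(position, attitude=None, v=0.15): straight line of the TCP; attitude=None keeps the orientation; v is the mean speed in m/s.
- arm.set_joints(angles): joint-space move.
- arm.gripper_to(opening, effort=None): finger opening in m; effort is the grip in N (None keeps the last); returns when the fingers have stopped.
- arm.sleep(seconds).
- arm.ik(position, orientation): joint angles nearest the present ones, or None.
- arm.get_state(): the state.
- arm.camera(name): name is "side" or "top" or "wrist"; returns a dict with "pixels" (420x560x3 uint8, red, green, blue), "K" (3x3 intrinsics, pixels), "R" (3x3) and "t" (3): a world point X has camera coordinates R X + t; the wrist camera has in their place "hand_eye" (4x4, takes a point from camera to tool coordinates, whose origin is the TCP and whose axes are the flange's). Camera axes: x right, y down, z forward; pixel columns grow to the right and rows downward; lengths in m; the calibration is good to about 2 mm. The wrist camera is an equidistant fisheye: a pixel r from the principal point sees the ray r / f radians off the axis. A picture is of the moment at which its call begins: read the wrist's pose just before it. There is no depth.
A pose or a line that the arm cannot do raises arm.IKError and nothing moves.
- arm.job_done(): hands the job in, once; it reports no verdict.
Trained networks look in a picture, given as the dict that the camera call returned (one of the last four; its "shot" number tells which), for a name from the list of things; names that differ only in an ending like _2 or _b are one class to them, and where a whole thing is asked for, a point or a joint stands for the part that bears it (a point fixed in the world has none). Each returns a list of dicts, best first, with "conf" (0 to 1); they miss things now and then, are a little off and sometimes report something else, mostly with a low value. They report only what shows in the picture. A call takes as long as a camera call.
- arm.spot_in(picture, query): "at" ([column, row] in pixels, amid what is visible of it).
The state is a dict: "t": time; "joint_positions": joint angles; "qd": joint speeds; "tau": joint torques, N m; "tcp_pos": TCP position; "orientation": TCP orientation; "wrist_force": force on the tool from outside, world axes, zero at the start; "ft_torque": the same for the moment, N m; "width": finger opening in m.
Only numpy, scipy, OpenCV 4.12 (cv2) and the standard library are available. Lean on these libraries where they do the work, as an engineer would, in place of code of your own. Each camera call takes 0.05 s, during which the arm holds its last target.

TASK

With the scraper block, wipe the four loose glass chips off the board of the framing jig into the catch tray on its front edge, keeping the fingers off the glass, and then set the scraper down on the bench clear of the jig. Then swing the sprung blue clamp arm by its red post all the way round to its stop beside the glass panel and finish while holding it there with the gripper: do not let go, the spring would throw it back. Leave the other things on the bench where they are.

Things in the scene. Friction and masses are not known exactly. Their poses are not given: they have to be found in the camera images.
- jig: Framing jig fixed to the bench (place and yaw vary). Origin: on the bench under the board; x points away from the robot, y to its left at yaw 0, z up. Grey board 24 mm thick, from x -110 to +125 mm and y -150 to +150 mm. The chips lie on its bare left part, centres within x -80 to +10, y 30 to 110 mm. That part must be clear for the arm to pass.
- tray (a point): Middle of the catch tray's floor, at x -149, y 70, z 3 mm of the jig. Open aluminium tray along the board's front edge: inside x -187 to -110, y -12 to +152 mm of the jig, walls 22 mm above the bench, so the board's edge drops straight into it.
- panel (a point): Middle of the fixed stained-glass panel with metal frame: covers x -100 to +90, y -134 to -16 mm of the jig, 9 mm high on the board. A brass stop pin 12 mm across, 18 mm above the board, stands at x 20, y -16 mm of the jig.
- clamp_arm (a joint): Angle of the blue clamp arm about its vertical pivot, rad: 0 is its rest position, pointing to the left (+y of the jig, 4 degrees towards -x); it grows anticlockwise seen from above, to 1.5 at the stop, where it points to -x of the jig along the panel's edge. A spring drives it back to 0: pushing it at the post takes 3.5 N at rest and 7 N at the stop.
- clamp_pivot (a point): Pivot of the clamp arm on the board's top, at x 105, y 0, z 24 mm of the jig. The arm is a bar 20 mm wide, its underside 3 mm and its top 15 mm over the board; the pivot boss with coil rises to 33 mm over the board.
- clamp_post (a point): Centre of the top of the red round post near the arm's end: 18 mm across, upright, 130 mm from the pivot; its top is 60 mm above the board (84 mm above the bench) and it rises 45 mm clear above the bar. Push or pinch it.
- scraper: Scraper block, loose, 0.1 to 0.2 kg: wooden grip 26 mm thick (x), 110 mm long (y), 44 mm tall on a black rubber wiping edge 22 mm thick, 16 mm tall; 60 mm tall overall. Origin: centre of its underside; z up; it stands upright on the rubber edge, to the left or the right of the jig. It wipes along its own x.
- chip0: Red glass chip, 30 x 22 x 6 mm, 12 g, flat on the jig's board. Origin: centre of its underside, z up.
- chip1: Amber glass chip, 30 x 22 x 6 mm, 12 g, flat on the jig's board. Origin: centre of its underside, z up.
- chip2: Green glass chip, 30 x 22 x 6 mm, 12 g, flat on the jig's board. Origin: centre of its underside, z up.
- chip3: Blue glass chip, 30 x 22 x 6 mm, 12 g, flat on the jig's board. Origin: centre of its underside, z up.
- spool: Bystander: grey spool of solder wire, 64 mm across, 46 mm tall, standing. Leave where it is.
- flux_jar: Bystander: amber screw jar with white lid and blank label, 52 mm across, 70 mm tall. Leave where it is.
- hammer: Bystander: hammer lying on the bench, about 300 mm long, wooden handle. Leave where it is.
- flux_brush: Bystander: flux brush lying behind the jig, about 200 mm long. Leave where it is.
- pen: Bystander: red marker pen with black cap, 130 mm long. Leave where it is.
- pliers: Bystander: green-handled glass pliers, 165 mm long. Leave where it is.

How it is judged:
On the way, in this order (a step that is already met when the one before it is completed fails the run):
1. all four chips wiped into the catch tray with the scraper in the gripper (x of chip0 in the frame of jig between -0.195 and -0.104 m and y of chip0 in the frame of jig between -0.015 and 0.155 m and z of each of chip0, chip1, chip2, chip3 in the frame of jig below 0.021 m and x of chip1 in the frame of jig between -0.195 and -0.104 m and y of chip1 in the frame of jig between -0.015 and 0.155 m and x of chip2 in the frame of jig between -0.195 and -0.104 m and y of chip2 in the frame of jig between -0.015 and 0.155 m and x of chip3 in the frame of jig between -0.195 and -0.104 m and y of chip3 in the frame of jig between -0.015 and 0.155 m and contact force between the fingers and scraper above 1 N), for 0.2 s.
2. scraper set down on the bench clear of the jig and let go (height (world z) of scraper below 0.02 m and contact force between the fingers and scraper below 0.2 N and linear speed of scraper below 0.03 m/s and (x of scraper in the frame of jig above 0.135 m or x of scraper in the frame of jig below -0.202 m or y of scraper in the frame of jig above 0.165 m or y of scraper in the frame of jig below -0.16 m)), for 0.2 s.
At the end, for the whole second after the job is handed in: The clamp arm stands still at its stop (joint above 1.45 of 1.5 rad), held by the fingers (over 2 N of contact) and by nothing else; the four chips lie in the catch tray, below the board's top; the scraper rests on the bench outside the jig's footprint, not touched by the fingers (all of step 2 and value of joint clamp_arm above 1.45 rad and velocity of joint clamp_arm between -0.1 and 0.1 rad/s and contact force between the fingers and clamp_arm above 2 N and contact force between scraper and clamp_arm below 0.2 N and x of chip0 in the frame of jig between -0.195 and -0.104 m and y of chip0 in the frame of jig between -0.015 and 0.155 m and z of each of chip0, chip1, chip2, chip3 in the frame of jig below 0.021 m and x of chip1 in the frame of jig between -0.195 and -0.104 m and y of chip1 in the frame of jig between -0.015 and 0.155 m and x of chip2 in the frame of jig between -0.195 and -0.104 m and y of chip2 in the frame of jig between -0.015 and 0.155 m and x of chip3 in the frame of jig between -0.195 and -0.104 m and y of chip3 in the frame of jig between -0.015 and 0.155 m); the arm keeps its last pose, push and grip.
It fails at once if the fingers touch a glass chip (contact force between the fingers and chip0 above 0.5 N or contact force between the fingers and chip1 above 0.5 N or contact force between the fingers and chip2 above 0.5 N or contact force between the fingers and chip3 above 0.5 N).
It fails at once if a bystander is pushed more than 30 mm (distance of any of spool, flux_jar, hammer, flux_brush, pen, pliers from where it was at the start of the episode above 0.03 m).
It also fails if it takes over 72 s, if anything falls off the work surface, if the arm or the gripper's body presses on something with over 40 N, if the wrist force passes 120 N, or if a joint passes its speed limit or range.

## Working session

There is one attempt and no reset: what is moved stays moved. The work goes in short steps, each a Python script; the robot and the scene stay as the last script left them, time stands still between calls to the robot, and variables do not carry over. Pictures are saved under pics/ and viewed, and the job is handed in when it is done.

```bash
mkdir -p pics; cat > h.py <<'E'
import numpy as np, cv2
from workcell import arm
def save(p,n): cv2.imwrite('pics/'+n+'.png', p['pixels'][:,:,::-1])
def proj(p,X):
    c=p['R']@np.array(X,float)+p['t']; u=p['K']@c; return u[:2]/u[2]
def back(p,uv,z):
    d=p['R'].T@np.linalg.inv(p['K'])@np.array([uv[0],uv[1],1.]); o=-p['R'].T@p['t']
    return o+d*(z-o[2])/d[2]
E
python3 - <<'E'
from h import *
s=arm.get_state(); print(s['t'],s['orientation'],s['tcp_pos'])
for n in ('top','side'):
    p=arm.camera(n); save(p,n+'0'); print(n,-p['R'].T@p['t'],p['K'][0,0],p['K'][:2,2])
    np.savez('pics/'+n+'0.npz',**{k:p[k] for k in('K','R','t','pixels')})
    for q in ['clamp_post','clamp_pivot','scraper','chip0','chip1','chip2','chip3','jig','clamp_arm']:
        print(q,[(np.round(d['at']),round(d['conf'],2)) for d in arm.spot_in(p,q)[:2]])
E
```

```text
0.0 [[-9.65924281e-01  2.58823624e-01 -7.84027065e-04]
 [ 2.58824563e-01  9.65923118e-01 -1.54147485e-03]
 [ 3.58339762e-04 -1.69187344e-03 -9.99998505e-01]] [0.14854429 0.55492439 0.23039051]
top [0.38214262 0.01175705 1.16731992] 473.20816520466633 [278.53909574 207.5392508 ]
clamp_post [(array([254., 163.]), 0.68), (array([131., 241.]), 0.29)]
clamp_pivot [(array([256., 162.]), 0.68)]
scraper [(array([424., 248.]), 0.75)]
chip0 [(array([259., 232.]), 0.6), (array([259., 206.]), 0.55)]
chip1 [(array([259., 232.]), 0.6), (array([259., 206.]), 0.55)]
chip2 [(array([259., 232.]), 0.6), (array([259., 206.]), 0.55)]
chip3 [(array([259., 232.]), 0.6), (array([259., 206.]), 0.55)]
jig [(array([269., 215.]), 0.58), (array([281., 109.]), 0.36)]
clamp_arm [(array([261., 165.]), 0.84)]
side [ 0.09611613 -0.68668911  1.00562553] 467.9356603375322 [272.18474107 212.0021398 ]
clamp_post [(array([287., 205.]), 0.85), (array([231., 153.]), 0.25)]
clamp_pivot [(array([289., 205.]), 0.82), (array([258., 222.]), 0.25)]
scraper [(array([322., 356.]), 0.78), (array([306., 166.]), 0.61)]
chip0 [(array([233., 216.]), 0.6), (array([250., 212.]), 0.5)]
chip1 [(array([233., 216.]), 0.6), (array([250., 212.]), 0.5)]
chip2 [(array([233., 216.]), 0.6), (array([250., 212.]), 0.5)]
chip3 [(array([233., 216.]), 0.6), (array([250., 212.]), 0.5)]
jig [(array([268., 240.]), 0.97)]
clamp_arm [(array([284., 203.]), 0.75)]
```

View pics/top0.png

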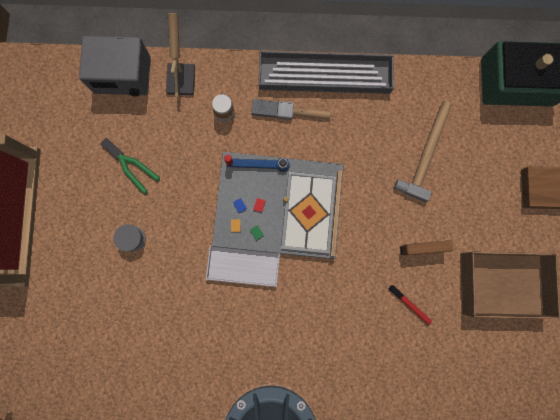

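View pics/side0.png

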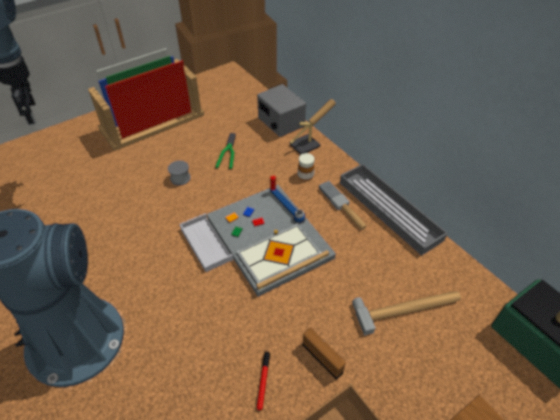

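```bash
python3 - <<'E'
import cv2
a=cv2.imread('pics/top0.png')
cv2.imwrite('pics/t0a.png',cv2.resize(a[145:295,195:355],None,fx=4.9,fy=4,interpolation=cv2.INTER_CUBIC)) if 0 else cv2.imwrite('pics/t0a.png',cv2.resize(a[145:295,195:355],(640,600),interpolation=cv2.INTER_CUBIC))
cv2.imwrite('pics/t0b.png',cv2.resize(a[220:280,380:480],(800,480),interpolation=cv2.INTER_CUBIC))
b=cv2.imread('pics/side0.png')
cv2.imwrite('pics/s0b.png',cv2.resize(b[320:390,280:370],(720,560),interpolation=cv2.INTER_CUBIC))
E
```

```text
(no output)
```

View pics/t0a.png

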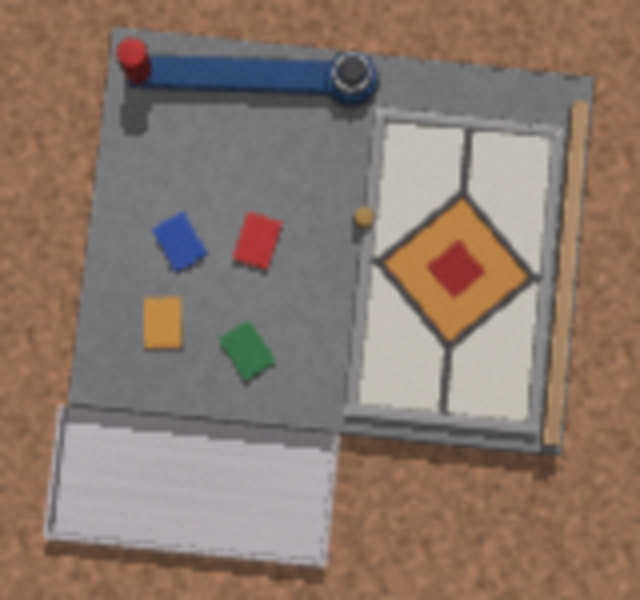

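View pics/t0b.png

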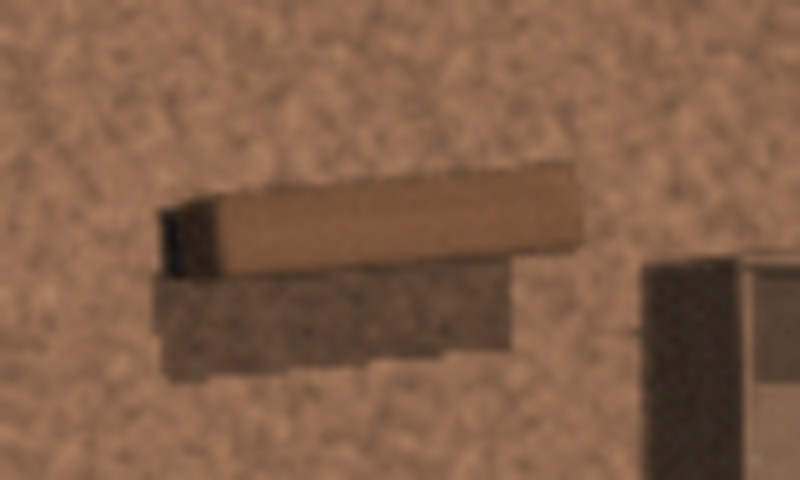

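View pics/s0b.png

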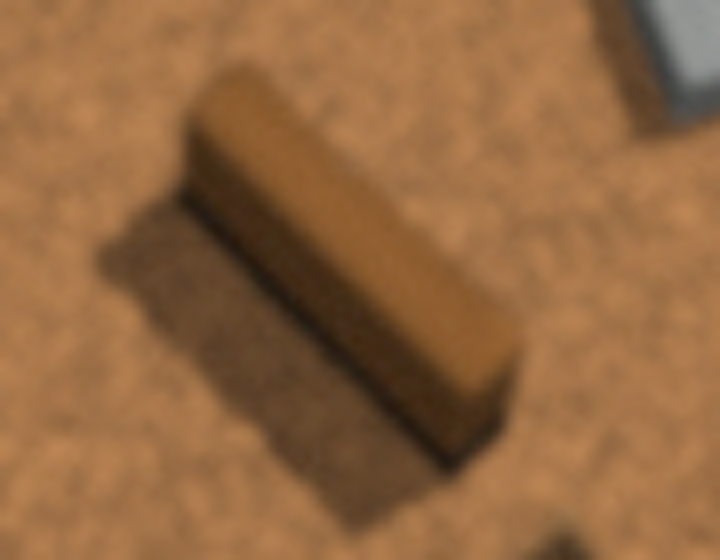

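```bash
cat > fit.py <<'E'
from h import *
from scipy.optimize import least_squares
T=dict(np.load('pics/top0.npz'))
o=np.array([195,145]); z=lambda a:o+(np.array(a)+.5)/4-.5
pts=[((.125,.150,.024),z((113,30))),((.125,-.15,.024),z((593,75))),((-.11,-.15,.024),z((560,445))),((-.11,.15,.024),z((70,406))),
 ((.02,-.016,.042),z((364,215))),((.105,0,.057),z((352,70))),((.090,-.134,.033),z((565,128))),((-.1,-.134,.033),z((538,437))),((-.1,-.016,.033),z((347,411))),((.09,-.016,.033),z((377,110)))]
def W(p,X): c,s=np.cos(p[2]),np.sin(p[2]); return np.array([p[0]+c*X[0]-s*X[1],p[1]+s*X[0]+c*X[1],X[2]])
f=lambda p:np.concatenate([proj(T,W(p,X))-uv for X,uv in pts])
r=least_squares(f,[.38,.03,-.05],loss='soft_l1'); J=r.x
if __name__=='__main__':
    print('jig',J,np.degrees(J[2])); print(f(J).reshape(-1,2).round(1))
    inv=lambda P:np.array([[np.cos(J[2]),np.sin(J[2])],[-np.sin(J[2]),np.cos(J[2])]])@(P[:2]-J[:2])
    for n,a in dict(blue=(180,242),red=(258,241),amber=(163,323),green=(247,351)).items(): print(n,inv(back(T,z(a),.03)))
    P=back(T,z((132,47)),.084); print('post',P,inv(P), W(J,(.105-.13*np.sin(np.radians(4)),.13*np.cos(np.radians(4)),.084)))
    q=[back(T,np.array([380,220])+(np.array(a)+.5)/8-.5,.06) for a in[(218,193),(578,162),(582,245),(215,275)]]
    q=np.array(q); print(q.round(4),'c',q.mean(0)); d=q[0]+q[3]-q[1]-q[2]; print('yaw of y axis',np.degrees(np.arctan2(-d[0],d[1])),np.linalg.norm(d)/2,np.linalg.norm(q[0]-q[3]),inv(q.mean(0)))
    S=dict(np.load('pics/side0.npz'))
    for X in q: print(((proj(S,X)-[280,320])*8).round())
    print('side jig', [proj(S,W(J,X)).round(1) for X in [(.125,.15,.024),(.125,-.15,.024),(-.11,-.15,.024),(-.11,.15,.024)]])
    print('spool',back(T,(128,233),.046),'pen etc')
E
python3 fit.py
```

```text
jig [ 0.53287021 -0.00751905 -0.07581333] -4.343784030873115
[[-0.3 -0.8]
 [ 0.4  0. ]
 [ 0.9  2.5]
 [-0.6  0.1]
 [ 0.   0.3]
 [-0.   0.1]
 [ 0.4 -0.8]
 [ 0.7 -0.4]
 [-0.6  1.3]
 [-0.6 -1.1]]
blue [-0.00497412  0.09317686]
red [0.00034676 0.04627924]
amber [-0.05491861  0.09804731]
green [-0.06672733  0.0460246 ]
post [0.6419568  0.11393045 0.084     ] [0.09957457 0.12936294] [0.63834862 0.11452583 0.084     ]
[[ 0.449  -0.3113  0.06  ]
 [ 0.4605 -0.4182  0.06  ]
 [ 0.4362 -0.4187  0.06  ]
 [ 0.425  -0.3101  0.06  ]] c [ 0.44267666 -0.36458145  0.06      ]
yaw of y axis 6.017567734329476 0.10828160142447951 0.024051414170893178 [-0.0628903  -0.36286807]
[251.  52.]
[533. 331.]
[463. 384.]
[179.  94.]
side jig [array([278.2, 183.8]), array([336.6, 253.1]), array([257.9, 292.1]), array([206.5, 213.5])]
spool [0.46015532 0.34534678 0.046     ] pen etc
```

```bash
python3 - <<'E'
import cv2
b=cv2.imread('pics/side0.png')
cv2.imwrite('pics/s0a.png',cv2.resize(b[165:305,170:350],(774,602)[:2],interpolation=cv2.INTER_CUBIC)[:600])
E
```

```text
(no output)
```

View pics/s0a.png

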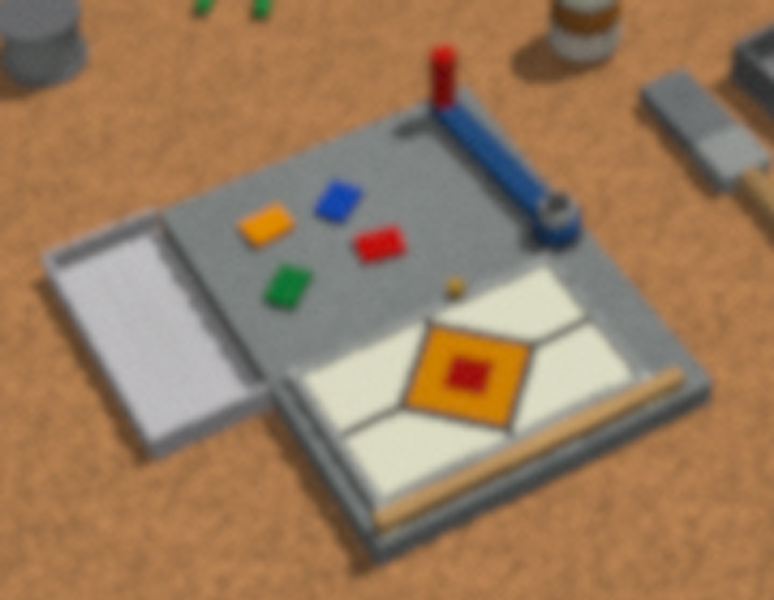

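```bash
cat >> h.py <<'E'
def Rz(yaw):  # tool down, tool y axis at world angle yaw
    y=np.array([np.cos(yaw),np.sin(yaw),0]); z=np.array([0,0,-1.]); return np.column_stack([np.cross(y,z),y,z])
def st(tag=''):
    s=arm.get_state(); print(tag,'t%.2f'%s['t'],'tcp',s['tcp_pos'].round(4),'F',np.round(s['wrist_force'],1),'w%.4f'%s['width'],'j6 %.2f'%s['joint_positions'][5]); return s
E
sed -i 's/z((560,445))/z((560,450))/' fit.py
python3 - <<'E'
from h import *
from fit import J,W,T
print(J, 'jar',back(T,(222,100),.07),'post',W(J,(.098,.1295,.084)))
for k in (0,np.pi):
    y=np.radians(6)+k
    print('pick',arm.ik([.4427,-.3646,.15],Rz(y)))
    for x in(.055,-.14): print('wipe',arm.ik(W(J,(x,.072,.06)),Rz(J[2]+k)))
    for th in (0,.75,1.5):
        a=np.radians(94)+th; print('post',th,arm.ik(W(J,(.105+.13*np.cos(a),.13*np.sin(a),.051)),Rz(J[2]+a-np.pi/2+k)))
E
```

```text
[ 0.53282308 -0.00751231 -0.07607346] jar [0.78354772 0.13363985 0.07      ] post [0.64038166 0.11416514 0.084     ]
pick [-8.95829455e-01  2.62405495e-01  1.68270765e+00 -4.44089210e-16
  1.19647951e+00 -1.00054921e+00]
wipe [-9.79223003e-02  4.30319586e-01  1.66769349e+00 -4.44089210e-16
  1.04357958e+00 -2.18488398e-02]
wipe [-1.08878561e-01  5.19312682e-02  2.14861307e+00 -4.44089210e-16
  9.41048317e-01 -3.28051004e-02]
post 0 [-5.16409439e-03  5.40151032e-01  1.52485162e+00 -4.44089210e-16
  1.07659000e+00  1.09619599e-03]
post 0.75 [-6.88618348e-02  3.68928967e-01  1.77858540e+00 -4.44089210e-16
  9.94078291e-01 -8.12601544e-01]
post 1.5 [-2.44849157e-01  2.80141689e-01  1.90011046e+00 -4.44089210e-16
  9.61340501e-01 -1.73858887e+00]
pick [-8.95829455e-01  2.62405495e-01  1.68270765e+00 -4.44089210e-16
  1.19647951e+00  2.14104344e+00]
wipe None
wipe [-1.08878561e-01  5.19312682e-02  2.14861307e+00 -4.44089210e-16
  9.41048317e-01  3.10878755e+00]
post 0 None
post 0.75 [-6.88618348e-02  3.68928967e-01  1.77858540e+00 -4.44089210e-16
  9.94078291e-01  2.32899111e+00]
post 1.5 [-2.44849157e-01  2.80141689e-01  1.90011046e+00 -4.44089210e-16
  9.61340501e-01  1.40300379e+00]
```

```bash
python3 - <<'E'
from h import *
y=np.radians(6)
arm.gripper_to(.06,60)
arm.move_to([.4427,-.3646,.17],Rz(y)); st('above')
p=arm.camera('wrist'); save(p,'w1')
arm.line_to([.4427,-.3646,.030],v=.12); st('down')
p=arm.camera('side'); save(p,'s1')
E
```

```text
above t4.75 tcp [ 0.4431 -0.364   0.1701] F [-0.3 -0.2  0.9] w0.0599 j6 -1.00
down t6.12 tcp [ 0.4432 -0.3652  0.0309] F [-0.1  0.1  0.2] w0.0601 j6 -1.00
```

View pics/w1.png

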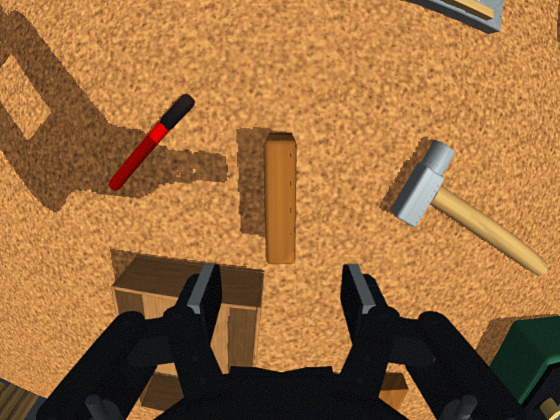

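View pics/s1.png

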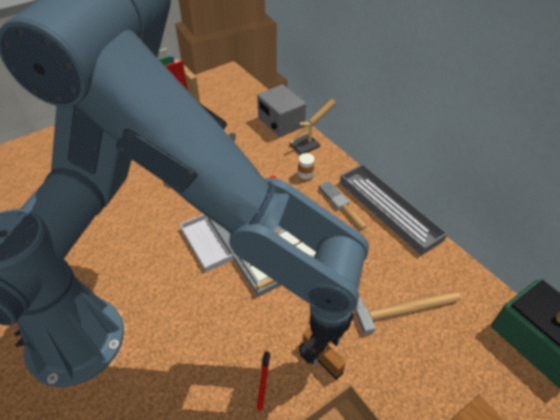

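The wrist picture shows the scraper (280,198) centred between the fingers and parallel to the pads. The side picture shows the fingers around its grip at (325,350). I'll grip and lift it now.

```bash
python3 - <<'E'
from h import *
from fit import J,W
arm.gripper_to(.0,80); st('grip')
p=arm.get_state()['tcp_pos']
arm.line_to([p[0],p[1],.16],v=.15); st('lift')
arm.move_to(W(J,(.055,.072,.16)),Rz(J[2])); st('over')
p=arm.camera('wrist'); save(p,'w2'); p=arm.camera('side'); save(p,'s2')
E
```

```text
grip t6.58 tcp [ 0.443  -0.365   0.0307] F [-1.   0.1  4.7] w0.0247 j6 -1.00
lift t7.59 tcp [ 0.4424 -0.3643  0.1587] F [-0.3 -0.8 -2.8] w0.0247 j6 -1.00
over t9.24 tcp [0.5932 0.0591 0.1599] F [ 1.  -0.1 -1. ] w0.0247 j6 -0.02
```

View pics/w2.png

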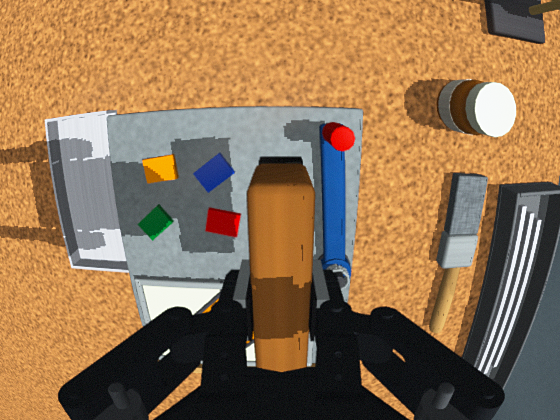

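View pics/s2.png

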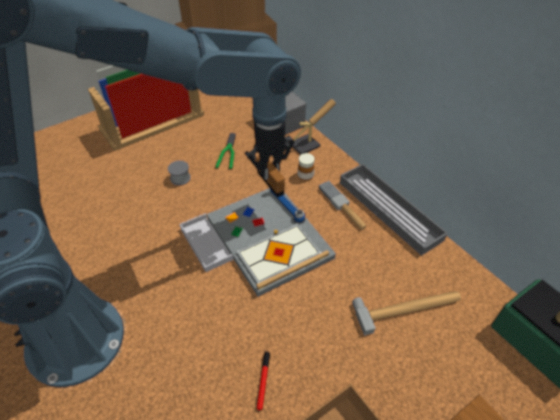

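The scraper sits square in the hand, between the chips (amber 160,168; blue 214,172; green 155,221; red 222,221) and the blue bar at column 335. Next I lower it.

```bash
python3 - <<'E'
from h import *
from fit import J,W
arm.line_to(W(J,(.055,.072,.065)),v=.12); st()
arm.line_to(W(J,(.055,.072,.0555)),v=.04); s=st('low')
for z in (.0545,.0535):
    if s['wrist_force'][2]>6: break
    arm.line_to(W(J,(.055,.072,z)),v=.03); s=st('z%.4f'%z)
p=arm.camera('wrist'); save(p,'w3'); p=arm.camera('side'); save(p,'s3')
E
```

```text
t10.28 tcp [0.5939 0.06   0.0658] F [ 0.3 -0.2 -1.6] w0.0250 j6 -0.02
low t10.67 tcp [0.5929 0.0601 0.0552] F [-0.2 -0.6 -1.6] w0.0247 j6 -0.02
z0.0545 t10.92 tcp [0.5934 0.0601 0.0547] F [ 0.5 -0.3 -1.6] w0.0247 j6 -0.02
z0.0535 t11.17 tcp [0.5934 0.0601 0.0547] F [-3.5 -0.4  6.9] w0.0253 j6 -0.02
```

View pics/w3.png

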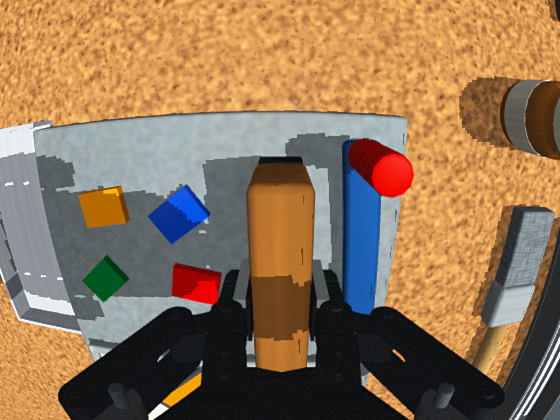

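```bash
python3 - <<'E'
from h import *
from fit import J,W
arm.line_to(W(J,(.053,.072,.0546)),v=.05)
for x in (0,-.05,-.09): arm.line_to(W(J,(x,.072,.0546)),v=.09); st(x)
p=arm.camera('wrist'); save(p,'w4')
arm.line_to(W(J,(-.143,.072,.0552)),v=.05); st('end')
p=arm.camera('wrist'); save(p,'w5'); p=arm.camera('side'); save(p,'s5')
E
```

```text
0 t12.26 tcp [0.5382 0.0643 0.0547] F [-2.1  0.6  3. ] w0.0248 j6 -0.02
-0.05 t12.97 tcp [0.4881 0.0681 0.0547] F [-3.2  1.   5.5] w0.0250 j6 -0.03
-0.09 t13.56 tcp [0.448  0.0712 0.0547] F [-4.5  1.5  7.4] w0.0248 j6 -0.03
end t14.82 tcp [0.3961 0.0751 0.0553] F [-0.2 -0.6 -0.6] w0.0246 j6 -0.03
```

View pics/w4.png

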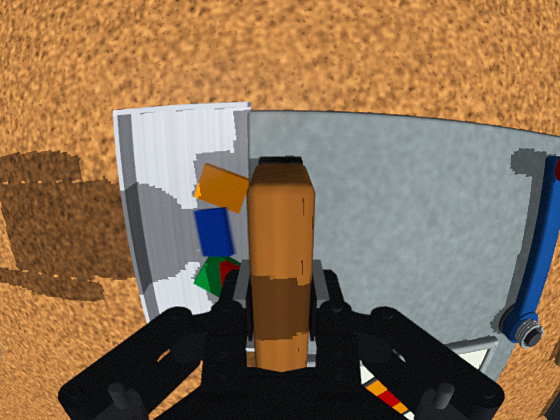

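View pics/w5.png

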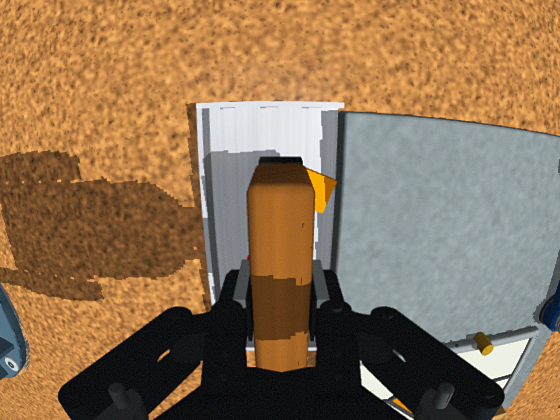

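View pics/s5.png

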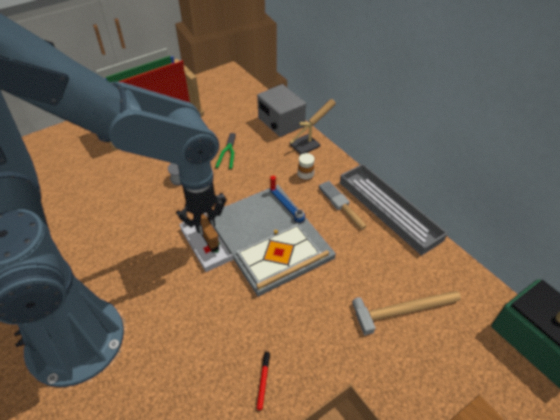

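The board is bare and an amber corner shows in the tray at (322,190). I'll lift and check all four chips.

```bash
python3 - <<'E'
from h import *
from fit import J,W
arm.line_to(W(J,(-.143,.072,.17)),v=.2); st('up')
arm.line_to(W(J,(-.05,.06,.20)),v=.2)
p=arm.camera('wrist'); save(p,'w6'); p=arm.camera('side'); cv2.imwrite('pics/s6.png',cv2.resize(p['pixels'][165:305,170:350,::-1],(774,600),interpolation=cv2.INTER_CUBIC))
E
```

```text
up t15.64 tcp [0.395  0.0752 0.169 ] F [-0.7  0.7 -2.8] w0.0248 j6 -0.03
```

View pics/w6.png

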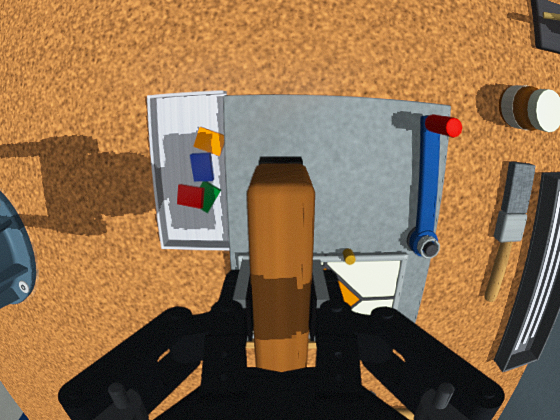

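View pics/s6.png

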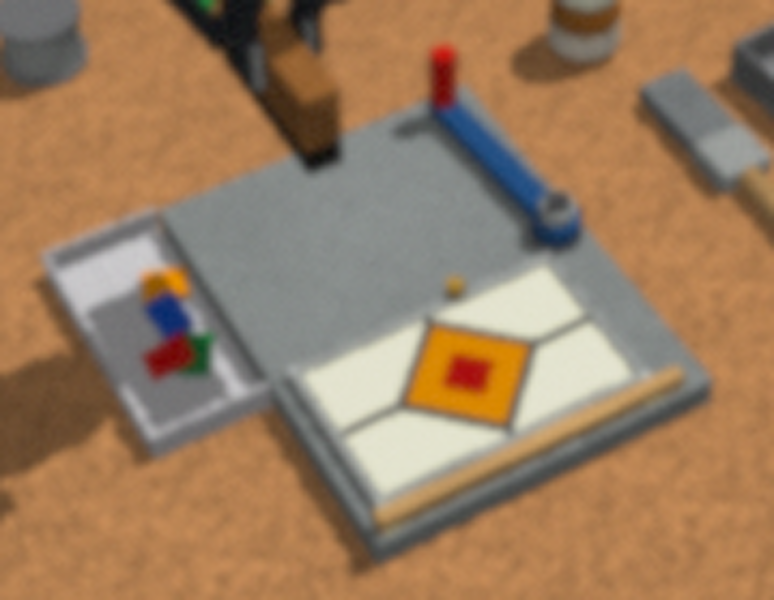

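All four chips lie inside the tray: amber (208,140), blue (202,166), red (190,196) and green (209,197). The scraper goes back to its old spot.

```bash
python3 - <<'E'
from h import *
y=np.radians(6)
arm.move_to([.4427,-.3600,.17],Rz(y))
arm.line_to([.4427,-.3600,.045],v=.15); arm.line_to([.4427,-.3600,.0305],v=.04); s=st('down')
arm.gripper_to(.06); st('open')
arm.sleep(.2)
arm.line_to([.4427,-.3600,.17],v=.15); st('up')
p=arm.camera('wrist'); save(p,'w7')
E
```

```text
down t19.43 tcp [ 0.4429 -0.3603  0.0307] F [-0.4  0.5  1.2] w0.0248 j6 -1.00
open t19.86 tcp [ 0.4427 -0.36    0.0304] F [0.1 0.6 0.8] w0.0599 j6 -1.00
up t21.14 tcp [ 0.4422 -0.3594  0.1689] F [ 0.2  0.  -0.3] w0.0600 j6 -1.00
```

View pics/w7.png

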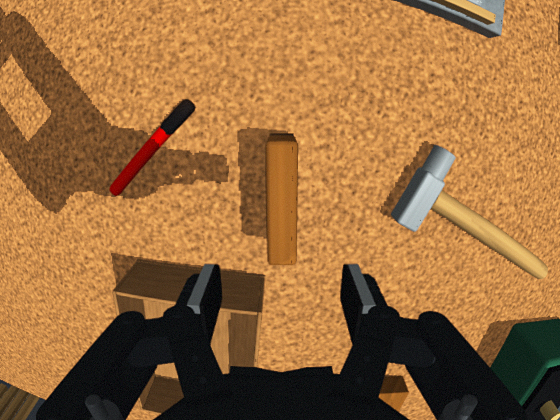

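The scraper stands upright and free at (282,198). Now the post.

```bash
python3 - <<'E'
from h import *
from fit import J,W
a=np.radians(94); P=lambda z:W(J,(.098,.1293,z))
arm.gripper_to(.05,50)
arm.move_to(P(.19),Rz(J[2]+a-np.pi/2)); st('over')
p=arm.camera('wrist'); save(p,'w8')
arm.line_to(P(.10),v=.15); st()
p=arm.camera('side'); save(p,'s8'); p=arm.camera('wrist'); save(p,'w9')
E
```

```text
over t23.32 tcp [0.6405 0.1128 0.19  ] F [ 0.8 -0.9  0. ] w0.0501 j6 -0.00
 t24.12 tcp [0.6411 0.1138 0.1009] F [0.3 0.3 0.2] w0.0498 j6 0.00
```

View pics/w8.png

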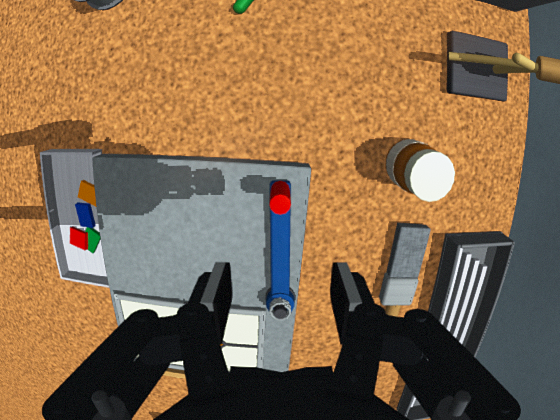

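View pics/w9.png

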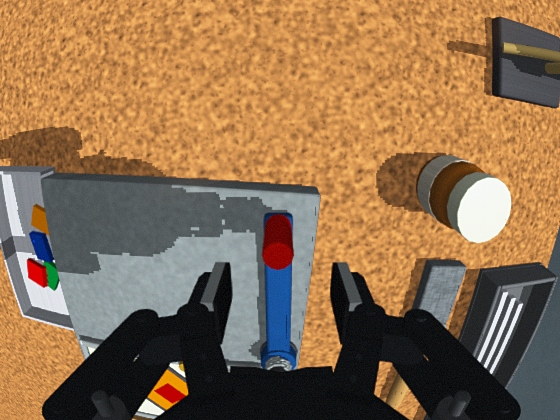

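View pics/s8.png

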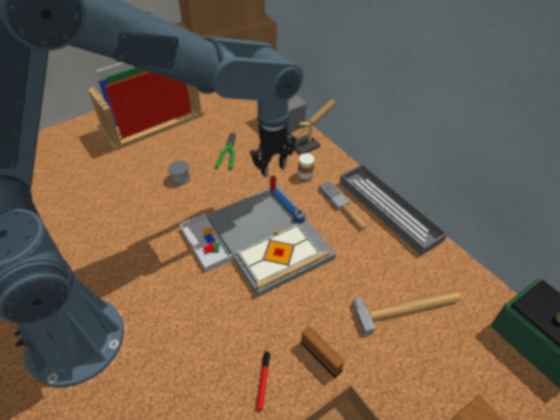

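```bash
python3 - <<'E'
from h import *
from fit import J,W
s=arm.get_state(); p=arm.camera('wrist'); H=p['hand_eye'];K=p['K']
q=arm.spot_in(p,'clamp_post'); print([(d['at'],d['conf']) for d in q[:2]])
for uv in [(278,250)]:
    d=(np.array(uv)-K[:2,2]); r=np.hypot(*d)/K[0,0]
    ray=np.array([*(np.sin(r)*d/np.hypot(*d)),np.cos(r)])
    R=s['orientation']; o=R@H[:3,3]+s['tcp_pos']; v=R@H[:3,:3]@ray
    X=o+v*(.084-o[2])/v[2]; print(X, s['tcp_pos'], W(J,(.098,.1293,.084)), 'cam',o)
E
```

```text
[([278.1, 289.4], 0.62), ([38.1, 271.8], 0.44)]
[0.64087399 0.11898502 0.084     ] [0.64158331 0.11391172 0.10172679] [0.64036646 0.11396572 0.084     ] cam [0.6422299  0.19810291 0.24348621]
```

```bash
python3 - <<'E'
from h import *
from fit import J,W
a=np.radians(94)
arm.line_to(W(J,(.098,.131,.052)),v=.08); st('down')
arm.gripper_to(0,40); s=st('grip')
c=J; inv=np.array([[np.cos(J[2]),np.sin(J[2])],[-np.sin(J[2]),np.cos(J[2])]])@(s['tcp_pos'][:2]-J[:2]); print(inv)
p=arm.camera('wrist'); save(p,'w10')
E
```

```text
down t25.07 tcp [0.6407 0.1157 0.052 ] F [ 0.8  0.9 -0.1] w0.0501 j6 0.00
grip t25.47 tcp [0.6399 0.1157 0.0529] F [-5.  -0.1  4.9] w0.0168 j6 0.00
[0.09744629 0.1309868 ]
```

View pics/w10.png

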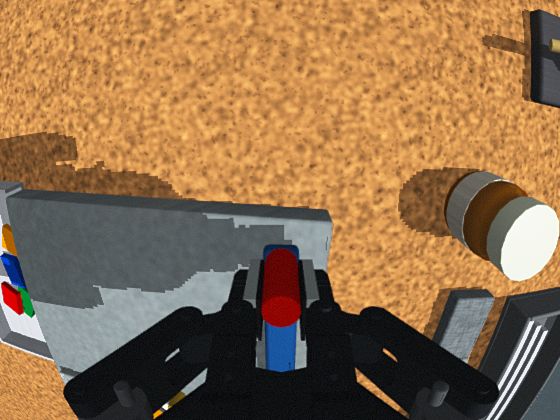

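The post is pinched between the pads (width 16.8 mm). Now I swing the arm along the arc.

```bash
cat > sw.py <<'E'
from h import *
from fit import J,W
def pose(th,z=.0525,r=.131):
    a=np.radians(94)+th
    return W(J,(.105+r*np.cos(a),r*np.sin(a),z)),Rz(J[2]+a-np.pi/2)
E
python3 - <<'E'
from sw import *
for th in np.arange(.12,1.45,.12):
    P,R=pose(th); arm.line_to(P,R,v=.08); s=st('%.2f'%th)
    if np.linalg.norm(s['wrist_force'])>30: print('stop');break
p=arm.camera('wrist'); save(p,'w11'); p=arm.camera('side'); save(p,'s11')
E
```

```text
0.12 t25.89 tcp [0.6236 0.1148 0.053 ] F [ 4.3  1.2 -3.1] w0.0165 j6 -0.12
0.24 t26.24 tcp [0.6083 0.1121 0.053 ] F [ 4.3  2.8 -2.3] w0.0168 j6 -0.24
0.36 t26.59 tcp [0.5933 0.1076 0.053 ] F [ 4.5  2.4 -1.9] w0.0171 j6 -0.37
0.48 t26.94 tcp [0.579  0.1014 0.053 ] F [ 6.   2.9 -1.4] w0.0169 j6 -0.50
0.60 t27.29 tcp [0.5655 0.0934 0.053 ] F [ 5.6  3.  -1.5] w0.0170 j6 -0.63
0.72 t27.64 tcp [0.5531 0.0839 0.053 ] F [ 6.3  2.7 -1.6] w0.0166 j6 -0.77
0.84 t27.99 tcp [0.5419 0.073  0.0529] F [ 6.2  3.2 -1.6] w0.0169 j6 -0.91
0.96 t28.34 tcp [0.5321 0.0608 0.053 ] F [ 6.   3.6 -1.8] w0.0172 j6 -1.06
1.08 t28.69 tcp [0.5238 0.0476 0.0529] F [ 6.7  5.7 -2. ] w0.0168 j6 -1.20
1.20 t29.04 tcp [0.5172 0.0334 0.0529] F [ 6.4  5.6 -2.1] w0.0167 j6 -1.35
1.32 t29.39 tcp [0.5123 0.0186 0.0529] F [ 6.6  6.  -0.9] w0.0169 j6 -1.50
1.44 t29.74 tcp [0.5092 0.0033 0.0529] F [ 6.5  7.  -2.2] w0.0166 j6 -1.66
```

View pics/w11.png

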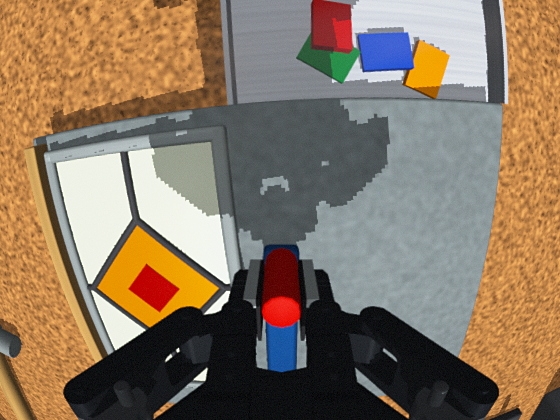

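View pics/s11.png

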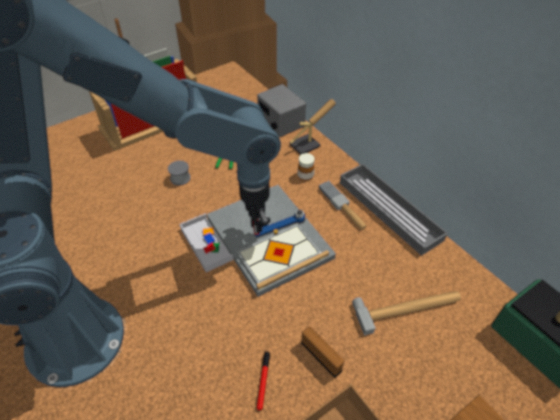

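```bash
python3 - <<'E'
from sw import *
for th in np.arange(1.47,1.62,.01):
    P,R=pose(th); arm.line_to(P,R,v=.03); s=st('%.2f'%th); t=-R[:,1]
    print('   tangential F %.1f'%(s['wrist_force']@t), 'lag', ((s['tcp_pos']-P)*1000).round(1))
    if abs(s['wrist_force']@t)>20: break
E
```

```text
1.47 t30.12 tcp [ 5.088e-01 -3.000e-04  5.290e-02] F [ 6.5  7.  -1.3] w0.0167 j6 -1.69
   tangential F -7.6 lag [1.5 1.2 0.4]
1.48 t30.38 tcp [ 0.5087 -0.0015  0.0529] F [ 6.1  8.2 -0.7] w0.0167 j6 -1.71
   tangential F -8.8 lag [1.5 1.3 0.4]
1.49 t30.62 tcp [ 0.5085 -0.0028  0.0529] F [ 5.7  8.1 -0.5] w0.0168 j6 -1.72
   tangential F -8.5 lag [1.5 1.3 0.4]
1.50 t30.88 tcp [ 0.5084 -0.0041  0.0529] F [ 5.3  7.6 -0.6] w0.0164 j6 -1.73
   tangential F -8.0 lag [1.5 1.3 0.4]
1.51 t31.12 tcp [ 0.5083 -0.0047  0.0529] F [ 7.8  9.9 -1.1] w0.0168 j6 -1.74
   tangential F -10.4 lag [1.5 2.  0.4]
1.52 t31.38 tcp [ 0.5083 -0.005   0.0529] F [ 7.9 15.7  0.2] w0.0172 j6 -1.76
   tangential F -16.1 lag [1.6 3.1 0.4]
1.53 t31.62 tcp [ 0.5083 -0.0052  0.0529] F [ 8.5 21.9  0.1] w0.0167 j6 -1.77
   tangential F -22.3 lag [1.6 4.1 0.4]
```

The TCP has stopped advancing and the force is climbing (8 → 22 N), so the arm is on its stop. One last look before handing in.

```bash
python3 - <<'E'
from sw import *
arm.sleep(.5); st('hold')
p=arm.camera('top'); save(p,'t12'); p=arm.camera('wrist'); save(p,'w12')
E
```

```text
hold t32.12 tcp [ 0.5083 -0.0052  0.0529] F [ 8.1 20.8  0.1] w0.0166 j6 -1.77
```

View pics/t12.png

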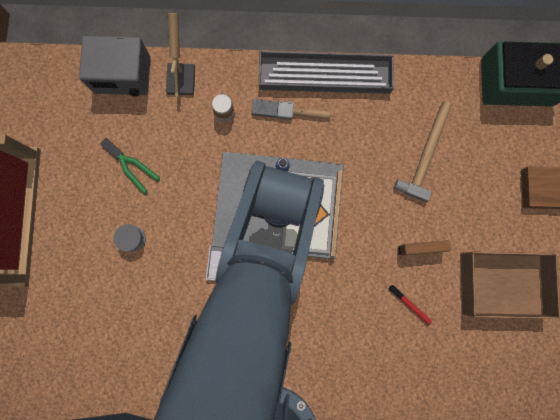

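View pics/w12.png

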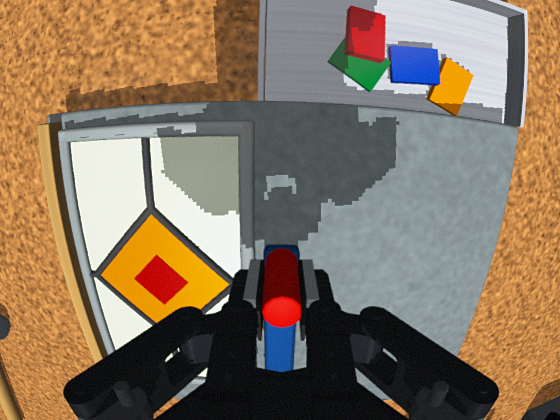

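The top view shows the scraper standing clear at (427,248) and the bystanders where they were. The wrist view shows four chips in the tray and the post pinched with the arm along the panel's edge.

```bash
python3 -c "
from h import *
arm.job_done(); st('done')"
```

```text
the job is handed in; nothing more can be done
the job is handed in; nothing more can be done
```

The job is handed in, at about 32 s of the 72 s allowed. No verdict was reported, so the outcome rests on my own checks.

- **Chips:** One stroke with the scraper in the gripper wiped all four off the board. The last wrist picture shows all four in the catch tray. The red chip lies on the green one. The fingers stayed about 30 mm above the board during the wipe.
- **Scraper:** It is back within about 5 mm of where it was picked up, upright, let go and clear of the jig.
- **Clamp arm:** I pinched the red post and swung it until the gripper stopped moving at about 1.5 rad. I estimated that angle from the gripper's position. The push then rose from 8 N to about 22 N, which I took as the stop. Half a second later the arm was still there, with about 21 N of push and the 40 N grip.
- **Bystanders:** In the last top view they show no visible movement.
- **Disagreement:** The wrist picture put the post about 5 mm farther from the pivot than the top camera did. I aimed between the two. The error ran along the pads, so it did not affect the pinch.

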